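# Post an empty carton through the sprung flap of the waste-paper caddy

### The arm

A 6-joint arm with a two-finger parallel gripper is mounted at the origin on a cart in front of the work surface, level with it; the furniture and walls round the work are solid. World frame = base frame: x ahead of the robot, y to its left, z up, the work surface at z = 0. Lengths are in m, angles in degrees, forces in N, time in s.
With the tool pointing down it reaches from about 0.4 to 0.825 m from the base axis. Payload 7 kg.
Tool frame: the origin (TCP) lies at the very end of the fingers, on their centre line; the grasp point (between the pads) lies 19 mm behind it; z points along the fingers, y is the line along which they close (so a half turn about z gives the same grasp; the last joint's range is limited). The gripper opens to 88 mm and grips with 3 to 60 N. Pads are 19 mm wide; open, the fingers measure 130 mm over their backs; the gripper's body (78 mm by 193 mm) begins 47 mm behind the grasp point.
Start: joints at [87.84, 20.546, 0.682, 0, -70.136, -16.507], TCP at [0.216, 0.639, 0.227] pointing down, gripper open.
Joint ranges: [-176.03, 176.03], [-82.01, 121.73], [-58.28, 71.71], [-173.87, 95.51], [-174.79, -0.11], [-173.66, 173.66]. Speed limits (degrees/s): [136.94, 136.94, 172.46, 180, 180, 180].

### API

Orientations are given as [roll, pitch, yaw] about the fixed x, y, z axes, in that order (R = Rz(yaw) Ry(pitch) Rx(roll)).
In Python, from workcell import status, imaging, manip gives the robot as it stands.
- The arm moves only by the shell command python3 -m creep 'ROWS' [FORCE]. ROWS is JSON, one flat list of numbers, 7 for each row, row after row: the shift along the world's x, y, z in m, then the turn, a rotation vector about the world's x, y, z in rad, then the opening, from 0 (shut) to 1 (fully open). A call has 1 to 20 rows; each row shifts and turns the commanded pose from where the row before left it; what a row does not reach is not made up. A row lasts 1/12 s, in which the tool goes at most 41.7 mm and 7.16 degrees, less where a joint would pass 70% of its speed; a pose out of reach is approached as far as the arm can. A call with a gripper value outside its range is refused whole. The fingers move at their own pace and stop on an object; FORCE is the grip in N (left out, the last holds). Time passes only in rows, so rows that do not move let the fingers close. It gives the time, the measured TCP pose, the force, the opening and the grip force at its end, in the units of the state.
- status.state(): the state, without advancing time (a new reading comes with each control period).
- imaging.snapshot(name): name is "scene" or "side" or "wrist"; returns the picture (400x640x3 uint8, red, green, blue); there is no depth.
- imaging.camera_info(name): a dict with "fx", "fy", "cx", "cy" (pixels), "distortion" ([k1, k2, p1, p2, k3] as OpenCV has them; the pictures are not rectified), "R" (3x3) and "t" (3): a world point X has camera coordinates R X + t. Camera axes: x right, y down, z forward; pixel columns grow to the right and rows downward; lengths in m; the calibration is good to about 2 mm. A picture is of the moment at which its call begins: read the wrist's pose just before it. camera_info takes no time and is no camera call; for the wrist camera it gives the pose at the moment of the call.
- manip.finish_job(): hands the job in; it is judged then, once.
The state is a dict: "clock": time; "joints": joint angles; "qd": joint speeds; "joint_efforts": joint torques, N m; "tcp_pos": TCP position; "tcp_rot": TCP orientation; "ft_force": force on the tool from outside, world axes, zero at the start; "wrist_torque": the same for the moment, N m; "grip_width": opening from 0.0 (shut) to 1.0 (fully open); "finger_force": force on a finger pad.
Only numpy, scipy, OpenCV 4.12 (cv2) and the standard library are available. Lean on these libraries where they do the work, as an engineer would, in place of code of your own. Each camera call takes 0.05 s, during which the arm holds its last target. There are 200 camera calls.

### The job

Clear the empty little carton that lies on the ledge of the grey waste-paper caddy: press the caddy's self-closing steel flap open with one finger and, while that finger keeps it open, push the carton off the ledge and in through the mouth with the other finger. Do not pick the carton up or lift it off the ledge. Then draw the fingers out so that the flap springs fully shut with the carton inside, and leave the other things where they are.

Things in the scene. Friction and masses are not known exactly. Their poses are not given: they have to be found in the camera images.
- caddy: Grey plastic waste-paper caddy, fixed, hollow, 244 mm long, 126 wide, walls and floor 4. Origin on the worktop below the middle of the edge between ledge and mouth; +x from ledge to mouth (roughly away from the robot), z up. Ledge: x -105 to 0 mm. Mouth, all under the flap: x 0 to 120. A hinge cover at x 123 to 139 is the highest part, 222 mm above the worktop.
- ledge_edge (a point): Middle of the ledge's edge at the mouth, on its top, 170 mm above the worktop (caddy frame 0, 0, 170). The ledge is level, 105 mm long, with 8 mm high rails along both sides (118 mm clear between them) and no wall at its free end.
- flap (a joint): Hinge of the steel flap, rad: 0 shut, grows as it swings down into the caddy, stop at 1.3. Pressing down on it or pushing forward (caddy +x) against it opens it; a spring (0.12 N m shut, 0.22 wide open: a few N at the finger) shuts it. An upright finger just above ledge height whose far side is 80 mm past the ledge's edge holds it about 0.45 open, enough for the carton.
- flap_hinge (a point): Middle of the flap's hinge line, its far, upper edge (caddy frame 120, 0, 220 mm). The flap is a plate 110 mm wide, 130 long; shut, it slopes 22.6 degrees down from here to its free edge, which meets the ledge's edge at ledge height. Side cheeks (118 mm clear) follow its slope, at most 8 mm above it.
- carton_center (a point): Centre of the empty carton (rigid card, about 50 g), lying flat on the ledge: 50 mm along the push direction (caddy x, within 0.15 rad), 82 across, 30 high; its centre is 15 mm above the ledge. Pushed from behind (from the ledge's free end) it tips off the edge at the mouth and drops in. Axes: x up, y along the 50 mm (to the mouth), z along the 82 mm.
- pea_tin: Bystander: short food tin, 75 mm in diameter, 58 mm high, standing left of the caddy. Origin at the centre of its underside.
- sweet_tub: Bystander: clear shallow empty plastic tub, 79 x 116 x 31 mm, behind the tin. Origin at the centre of its underside.
- spice_jar: Bystander: spice jar with a dark lid, 41 mm in diameter, 105 mm high, standing right of the caddy. Origin at the centre of its underside.

How it is judged (in metres and radians):
On the way, in this order (a step that is already met when the one before it is completed fails the run):
1. a finger presses the flap open (at least 0.2 rad) while the carton still lies on the ledge (value of joint flap above 0.2 rad and contact force between the fingers and flap above 0.2 N and x of carton_center in the frame of caddy below -0.005 m and height (world z) of carton_center above 0.17 m), for 0.1 s.
2. the carton has gone in through the mouth while a finger still holds the flap open (value of joint flap above 0.2 rad and contact force between the fingers and flap above 0.1 N and height (world z) of carton_center below 0.145 m), for 0.1 s.
At the end, for the whole second after the job is handed in: The carton is at rest inside the caddy (its centre within the caddy's outline and under 120 mm above the worktop) and the flap is shut (within 0.05 rad) (value of joint flap below 0.05 rad and height (world z) of carton_center below 0.12 m and x of carton_center in the frame of caddy between -0.105 and 0.139 m and y of carton_center in the frame of caddy between -0.063 and 0.063 m and linear speed of carton below 0.03 m/s); the robot touches nothing.
It fails at once if the carton is lifted (its centre more than 20 mm above where it lay) (height (world z) of carton_center above 0.205 m).
It fails at once if a bystander is moved by more than 30 mm (distance of any of pea_tin, sweet_tub, spice_jar from where it was at the start of the episode above 0.03 m).
It also fails if it takes over 32 s, if anything falls off the work surface, if the arm or the gripper's body presses on something with over 40 N, if the wrist force passes 120 N, or if a joint passes its speed limit or range.

## Working session

There is one attempt and no reset: what is moved stays moved. The work goes in short steps, Python scripts to look and compute and a shell command to move; the robot and the scene stay as the last step left them, time stands still between calls to the robot, and variables do not carry over. Pictures are saved under pics/ and viewed, at most 10 in all, crops included, and the job is handed in when it is done.

```bash
mkdir -p pics; python3 - <<'E'
from workcell import status, imaging
import cv2,numpy as np
for n in ("scene","side"):
    cv2.imwrite(f"pics/{n}0.png",imaging.snapshot(n)[:,:,::-1])
    c=imaging.camera_info(n);print(n,np.round(-np.array(c["R"]).T@np.array(c["t"]),3),c["fx"],c["distortion"])
s=status.state();print(s["clock"],s["tcp_pos"],s["tcp_rot"],s["grip_width"])
E
```

```text
scene [0.075 0.362 0.759] 378.66415840872105 [-0.05204648  0.          0.          0.          0.        ]
side [0.127 0.408 1.113] 467.67936124023583 [-0.06688365  0.          0.          0.          0.        ]
0.1 [0.21594468 0.63907651 0.22574041] [ 1.79917197e+02 -8.15446248e-03 -1.86736645e+01] 0.9980263817850135
```

View pics/scene0.png

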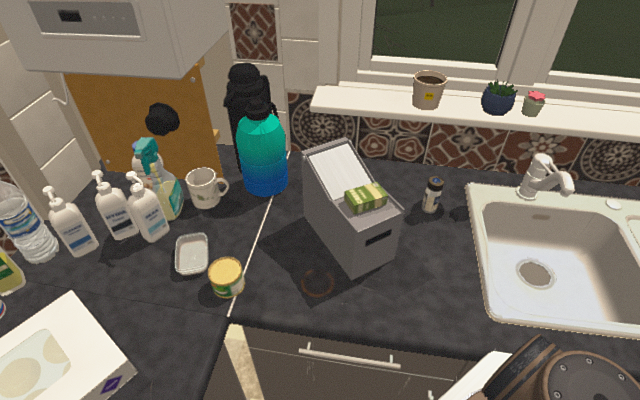

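View pics/side0.png

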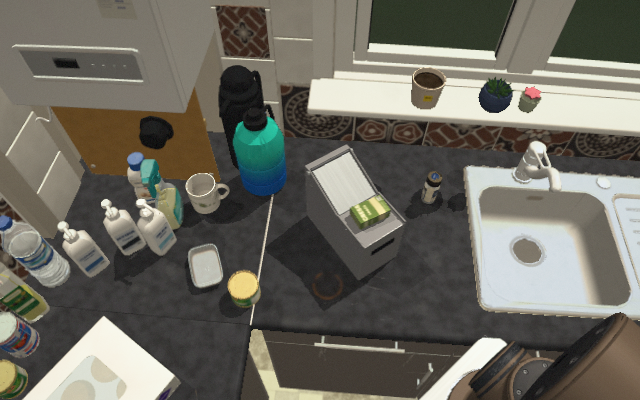

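The caddy is near (350,205) in both views, with the carton on the ledge at about (370,200) in scene and (370,212) in side. I'll enlarge both views to mark corners.

```bash
python3 - <<'E'
import cv2,numpy as np
a=cv2.imread("pics/scene0.png")[130:280,290:410];b=cv2.imread("pics/side0.png")[140:290,292:412]
o=np.hstack([cv2.resize(x,None,fx=3.3,fy=3.3,interpolation=cv2.INTER_CUBIC) for x in(a,b)])
cv2.imwrite("pics/z.png",o);print(o.shape)
E
```

```text
(495, 792, 3)
```

View pics/z.png

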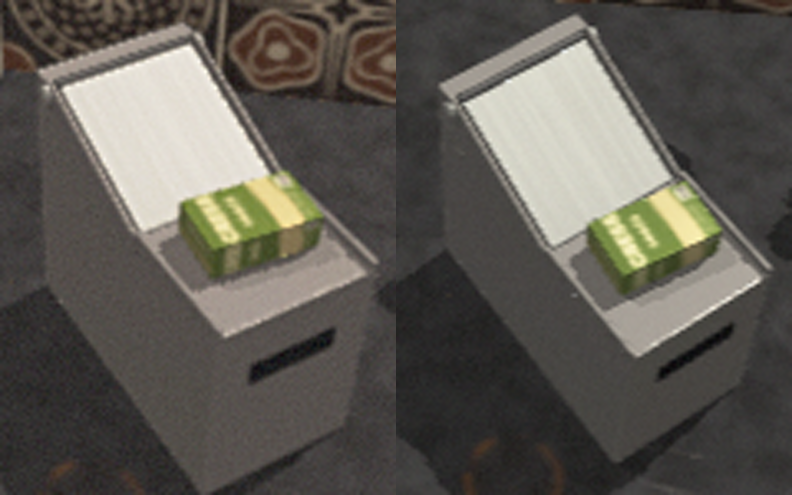

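```bash
cat > h.py <<'E'
import numpy as np,cv2
from workcell import imaging
C={n:imaging.camera_info(n) for n in("scene","side")}
def ray(n,p):
    c=C[n];K=np.array([[c["fx"],0,c["cx"]],[0,c["fy"],c["cy"]],[0,0,1.]])
    u=cv2.undistortPoints(np.array([[p]],float),K,np.array(c["distortion"]))[0,0]
    R=np.array(c["R"]);return -R.T@np.array(c["t"]),R.T@np.array([u[0],u[1],1])
def plane(n,p,z):
    o,d=ray(n,p);return o+d*(z-o[2])/d[2]
def tri(a,b):
    A=[];B=[]
    for n,p in(("scene",a),("side",b)):
        o,d=ray(n,p);d/=np.linalg.norm(d);M=np.eye(3)-np.outer(d,d);A.append(M);B.append(M@o)
    return np.linalg.lstsq(np.vstack(A),np.hstack(B),rcond=None)[0]
E
python3 - <<'E'
from h import *
s=lambda x,y,ox,oy:((x+.5)/3.3-.5+ox,(y+.5)/3.3-.5+oy)
P={"ledgeL":((223,335),(241,356),.17),"ledgeR_rail":((376,265),(374,268),.178),"flapTL":((62,88),(67,103),.22),"flapTR":((195,42),(194,38),.22),
"flapBL":((145,232),(156,249),.17),"flapBR":((270,170),(276,178),.17),"hcTL":((40,72),(45,87),.222),
"cartTopBL":((180,205),(192,232),.2),"cartTopFL":((210,245),(224,265),.2),"cartTopFR":((324,213),(324,235),.2),"cartTopBR":((290,172),(293,182),.2)}
np.set_printoptions(precision=4,suppress=True)
for k,(a,b,z) in P.items():
    a=s(*a,290,130);b=s(*b,292,140);print(k,tri(a,b),plane("scene",a,z)[:2],plane("side",b,z)[:2])
E
```

```text
ledgeL [0.4489 0.0005 0.1772] [ 0.4539 -0.003 ] [ 0.4509 -0.0036]
ledgeR_rail [ 0.4412 -0.1249  0.1708] [ 0.4371 -0.1182] [ 0.4383 -0.1215]
flapTL [ 0.6695 -0.0295  0.2186] [ 0.6679 -0.0286] [ 0.6687 -0.0287]
flapTR [ 0.6536 -0.1393  0.2225] [ 0.6567 -0.1406] [ 0.6547 -0.1419]
flapBL [ 0.5511 -0.0144  0.1771] [ 0.5567 -0.0196] [ 0.5546 -0.0169]
flapBR [ 0.5323 -0.11    0.1976] [ 0.5556 -0.1314] [ 0.5436 -0.1273]
hcTL [ 0.688  -0.0236  0.2243] [ 0.6907 -0.025 ] [ 0.6894 -0.0249]
cartTopBL [ 0.5306 -0.0272  0.2103] [ 0.5392 -0.0345] [ 0.5352 -0.0323]
cartTopFL [ 0.5047 -0.034   0.191 ] [ 0.4984 -0.0266] [ 0.5005 -0.0308]
cartTopFR [ 0.4672 -0.0937  0.215 ] [ 0.4779 -0.1065] [ 0.473  -0.1019]
cartTopBR [ 0.5195 -0.1152  0.202 ] [ 0.5216 -0.1159] [ 0.5199 -0.1172]
```

```bash
python3 - <<'E'
from h import *
for k,p in dict(bottleL=(80,252),bottleR=(152,238),tin=(227,290),teal=(265,190),mug=(205,205),water=(40,258),jar=(430,210),box=(130,370)).items(): print(k,plane("scene",p,0).round(3))
m=[]
for n,(x0,x1,y0,y1),z in(("scene",(335,395,175,220),.185),("side",(340,400,185,235),.185)):
    im=cv2.imread(f"pics/{n}0.png");h=cv2.cvtColor(im,cv2.COLOR_BGR2HSV);k=cv2.inRange(h,(18,60,40),(60,255,255));q=np.zeros_like(k);q[y0:y1,x0:x1]=k[y0:y1,x0:x1]
    c=max(cv2.findContours(q,0,2)[0],key=cv2.contourArea);M=cv2.moments(c);p=(M["m10"]/M["m00"],M["m01"]/M["m00"]);m.append(p)
    hull=cv2.approxPolyDP(cv2.convexHull(c),2,True)[:,0];print(n,p,plane(n,p,z).round(4),hull.tolist())
print(tri(*m).round(4))
E
```

```text
bottleL [0.922 0.52  0.   ]
bottleR [0.86  0.349 0.   ]
tin [ 0.599  0.254 -0.   ]
teal [ 0.849  0.01  -0.   ]
mug [0.894 0.183 0.   ]
water [0.963 0.613 0.   ]
jar [ 0.504 -0.326  0.   ]
box [0.541 0.497 0.   ]
scene (365.4432132963989, 197.33167128347182) [ 0.5101 -0.072   0.185 ] [[376, 181], [387, 194], [385, 203], [353, 213], [344, 199], [345, 191]]
side (369.6450350226617, 211.40667490729297) [ 0.5086 -0.0726  0.185 ] [[380, 195], [390, 209], [388, 216], [359, 228], [351, 216], [350, 208]]
[ 0.5078 -0.0706  0.1877]
```

```bash
python3 -m creep '[0,0,0.035,0,0,0,1, 0,0,0.035,0,0,0,1, 0,0,0.035,0,0,0,1, 0.015,-0.0355,0,0,0,-0.0675,1, 0.015,-0.0355,0,0,0,-0.0675,1, 0.015,-0.0355,0,0,0,-0.0675,1, 0.015,-0.0355,0,0,0,-0.0675,1, 0.015,-0.0355,0,0,0,-0.0675,1, 0.015,-0.0355,0,0,0,-0.0675,1, 0.015,-0.0355,0,0,0,-0.0675,1, 0.015,-0.0355,0,0,0,-0.0675,1, 0.015,-0.0355,0,0,0,-0.0675,1, 0.015,-0.0355,0,0,0,-0.0675,1, 0.015,-0.0355,0,0,0,-0.0675,1, 0.015,-0.0355,0,0,0,-0.0675,1, 0.015,-0.0355,0,0,0,-0.0675,1, 0.015,-0.0355,0,0,0,-0.0675,1, 0.015,-0.0355,0,0,0,-0.0675,1, 0.015,-0.0355,0,0,0,-0.0675,1, 0.015,-0.0355,0,0,0,-0.0675,1]'
```

```text
clock: 1.77
tcp_pos: [0.4711, 0.034, 0.3316]
tcp_rot: [-180.0, 0.0, -84.6]
ft_force: [0.7, 0.5, -0.7]
grip_width: 0.999
finger_force: 0.0
```

```bash
python3 -m creep '[0.011,-0.0262,0,0,0,-0.05,1, 0.011,-0.0262,0,0,0,-0.05,1, 0.011,-0.0262,0,0,0,-0.05,1, 0.011,-0.0262,0,0,0,-0.05,1, 0,0,-0.035,0,0,0,1, 0,0,-0.035,0,0,0,1, 0,0,-0.035,0,0,0,1,0,0,0,0,0,0,1]'
python3 - <<'E'
from workcell import imaging
import cv2,numpy as np
r=[cv2.resize(imaging.snapshot(n)[100:300,260:460,::-1],None,fx=2,fy=2) for n in("scene","side")]
cv2.imwrite("pics/hov.png",np.hstack(r));cv2.imwrite("pics/w1.png",imaging.snapshot("wrist")[:,:,::-1])
E
```

```text
clock: 2.43
tcp_pos: [0.5107, -0.0692, 0.2197]
tcp_rot: [179.3, -0.1, -96.0]
ft_force: [-0.7, 0.7, -1.3]
grip_width: 0.998
finger_force: 0.0
```

View pics/hov.png

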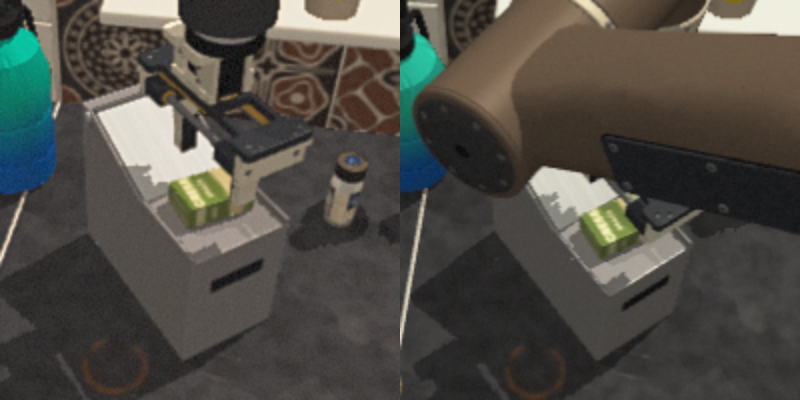

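View pics/w1.png

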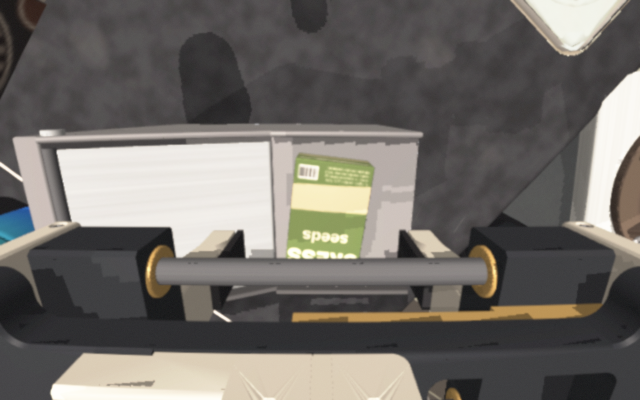

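The wrist view shows the carton's top corners at (298,153) and (375,162), the ledge edge at column 272, and the fingers on either side of the carton. I'll compute the exact offsets from it.

```bash
python3 - <<'E'
from h import *
from workcell import status
C["wrist"]=imaging.camera_info("wrist");s=status.state();t=s["tcp_pos"];print(s["clock"],t,s["tcp_rot"])
a=np.radians(-6);R=np.array([[np.cos(a),np.sin(a)],[-np.sin(a),np.cos(a)]])
for k,p,z in(("c1",(298,153),.2),("c2",(375,162),.2),("c3",(361,255),.2),("edgeN",(272,138),.17),("edgeS",(275,255),.17),("free",(416,150),.17),("railL_free",(420,133),.178),("hingeL",(57,150),.22)):
    P=plane("wrist",p,z)[:2];print(k,P.round(4),"rel TCP, caddy axes",(R@(P-t[:2])).round(4))
E
```

```text
2.5833 [ 0.5159297  -0.06892785  0.22823495] [-1.79930312e+02 -3.80555100e-02 -9.58341383e+01]
c1 [ 0.5245 -0.12  ] rel TCP, caddy axes [ 0.0139 -0.0499]
c2 [ 0.4774 -0.1096] rel TCP, caddy axes [-0.0341 -0.0445]
c3 [ 0.4903 -0.047 ] rel TCP, caddy axes [-0.0278  0.0192]
edgeN [ 0.5444 -0.129 ] rel TCP, caddy axes [ 0.0346 -0.0568]
edgeS [ 0.5552 -0.0386] rel TCP, caddy axes [0.0359 0.0343]
free [ 0.4426 -0.1102] rel TCP, caddy axes [-0.0686 -0.0488]
railL_free [ 0.442  -0.1227] rel TCP, caddy axes [-0.0679 -0.0612]
hingeL [ 0.6602 -0.1389] rel TCP, caddy axes [ 0.1508 -0.0545]
```

```bash
python3 -m creep '[-0.0005,-0.005,-0.01,0,0,0,1, 0,0,-0.014,0,0,0,1, 0,0,-0.01,0,0,0,1, 0,0,-0.008,0,0,0,1, 0,0,-0.005,0,0,0,1, 0,0,-0.004,0,0,0,1,0,0,0,0,0,0,1,0,0,0,0,0,0,1]'
```

```text
clock: 3.25
tcp_pos: [0.5146, -0.0738, 0.1758]
tcp_rot: [180.0, -0.0, -95.9]
ft_force: [-0.9, 0.9, 0.7]
grip_width: 1.003
finger_force: 0.4
```

```bash
python3 -m creep '[0.006,-0.0006,0,0,0,0,1, 0.008,-0.0008,0,0,0,0,1, 0.008,-0.0008,0,0,0,0,1, 0.008,-0.0008,0,0,0,0,1, 0.004,-0.0004,0,0,0,0,1, 0,0,0,0,0,0,1,0,0,0,0,0,0,1,0,0,0,0,0,0,1]'
python3 - <<'E'
from workcell import imaging
import cv2,numpy as np
w=imaging.snapshot("wrist")[:,:,::-1]; s=cv2.resize(imaging.snapshot("scene")[100:300,260:460,::-1],None,fx=2,fy=2)
cv2.imwrite("pics/p1.png",np.hstack([cv2.resize(w,(400,250)),s[:250]]))
E
```

```text
clock: 3.92
tcp_pos: [0.5491, -0.0773, 0.1758]
tcp_rot: [-179.9, 0.0, -95.9]
ft_force: [0.5, -0.6, 0.8]
grip_width: 0.999
finger_force: 0.7
```

View pics/p1.png

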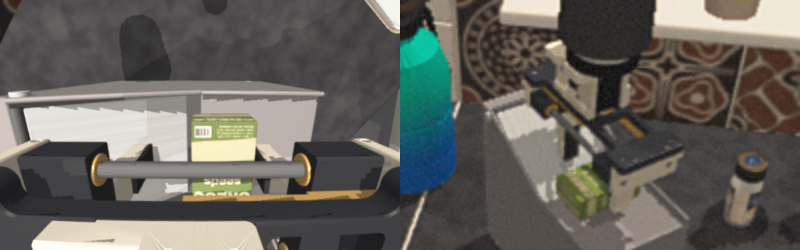

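The flap is open, and the carton is squared against the rear finger and still on the ledge. I'll push on.

```bash
python3 -m creep '[0.006,-0.0006,0,0,0,0,1, 0.007,-0.0007,0,0,0,0,1, 0.007,-0.0007,0,0,0,0,1, 0.005,-0.0005,0,0,0,0,1, 0.003,-0.0003,0,0,0,0,1, 0.004,-0.0004,0,0,0,0,0.9, 0.004,-0.0004,0,0,0,0,0.8, 0.004,-0.0004,0,0,0,0,0.7,0,0,0,0,0,0,0.7,0,0,0,0,0,0,0.7,0,0,0,0,0,0,0.7,0,0,0,0,0,0,0.7]'
python3 - <<'E'
from workcell import imaging
import cv2,numpy as np
w=imaging.snapshot("wrist")[:,:,::-1]; s=cv2.resize(imaging.snapshot("scene")[100:300,260:460,::-1],None,fx=2,fy=2)
cv2.imwrite("pics/p2.png",np.hstack([cv2.resize(w,(400,250)),s[:250]]))
E
```

```text
clock: 5.02
tcp_pos: [0.5891, -0.0812, 0.1762]
tcp_rot: [-179.9, 0.0, -95.9]
ft_force: [-0.8, 0.3, 3.7]
grip_width: 0.711
finger_force: 1.2
```

View pics/p2.png

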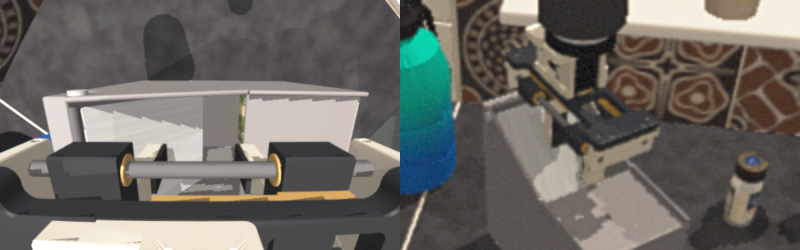

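A green sliver at (243,118) by the ledge's edge shows the carton in the mouth. I need to check whether it has fallen or is hung up.

```bash
python3 -m creep '[0,0,0,0,0,0,0.7,0,0,0,0,0,0,0.7]'
python3 - <<'E'
from workcell import imaging
import cv2,numpy as np
w=imaging.snapshot("wrist")[:,:,::-1]
cv2.imwrite("pics/p3.png",cv2.resize(w[120:290,180:480],None,fx=2.6,fy=2.6))
E
```

```text
clock: 5.28
tcp_pos: [0.5886, -0.0812, 0.1758]
tcp_rot: [-180.0, 0.0, -95.9]
ft_force: [-0.3, 0.4, 3.2]
grip_width: 0.699
finger_force: 1.2
```

View pics/p3.png

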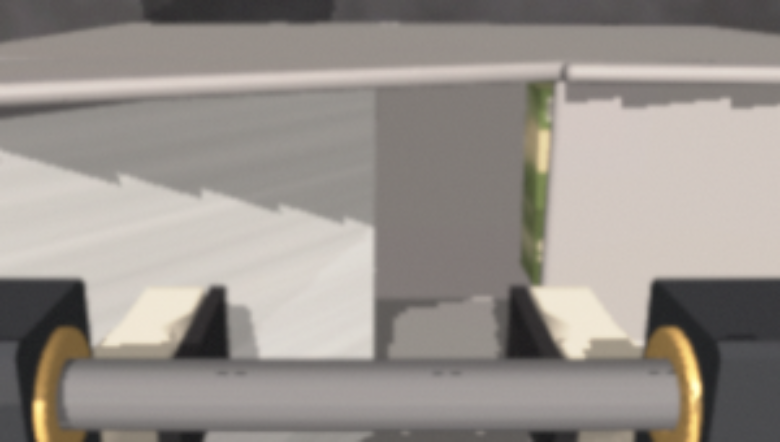

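```bash
python3 - <<'E'
from h import *
from workcell import status
C["wrist"]=imaging.camera_info("wrist");t=np.array(status.state()["tcp_pos"])
a=np.radians(-6);R=np.array([[np.cos(a),np.sin(a)],[-np.sin(a),np.cos(a)]]);O=t[:2]-R.T@[.039,0]
print("cam",(R@(ray("wrist",(0,0))[0][:2]-O)).round(3),ray("wrist",(0,0))[0][2])
for k,p in(("stripTop",(384,152)),("stripBot",(384,226)),("stripL",(381,205)),("edge",(390,152)),("flapfree",(324,200)),("textgap1",(386,170)),("textgap2",(386,187))):
  print(k,[(R@(plane("wrist",p,z)[:2]-O)).round(3).tolist() for z in(.03,.08,.12,.17)])
E
```

```text
cam [ 0.038 -0.073] 0.33367985237908326
stripTop [[-0.025, -0.037], [-0.014, -0.043], [-0.006, -0.047], [0.004, -0.053]]
stripBot [[-0.03, 0.043], [-0.018, 0.024], [-0.009, 0.009], [0.002, -0.01]]
stripL [[-0.025, 0.019], [-0.014, 0.004], [-0.006, -0.008], [0.004, -0.023]]
edge [[-0.031, -0.037], [-0.02, -0.043], [-0.01, -0.047], [0.001, -0.053]]
flapfree [[0.035, 0.014], [0.036, -0.0], [0.036, -0.012], [0.037, -0.026]]
textgap1 [[-0.028, -0.018], [-0.017, -0.027], [-0.008, -0.034], [0.003, -0.043]]
textgap2 [[-0.029, -0.0], [-0.018, -0.012], [-0.009, -0.022], [0.002, -0.034]]
```

The strip fits the carton lying on the caddy floor: about 80 mm span at z≈0.03, and the label band's width agrees. Next I'll withdraw the fingers straight up.

```bash
python3 -m creep '[0,0,0.008,0,0,0,0.7, 0,0,0.012,0,0,0,0.7, 0,0,0.015,0,0,0,0.7, 0,0,0.02,0,0,0,0.7, 0,0,0.02,0,0,0,0.7, 0,0,0.03,0,0,0,0.7, 0,0,0.03,0,0,0,0.7, 0,0,0.02,0,0,0,0.7,0,0,0,0,0,0,0.7,0,0,0,0,0,0,0.7,0,0,0,0,0,0,0.7,0,0,0,0,0,0,0.7,0,0,0,0,0,0,0.7,0,0,0,0,0,0,0.7,0,0,0,0,0,0,0.7,0,0,0,0,0,0,0.7]'
python3 - <<'E'
from workcell import imaging
import cv2,numpy as np
w=imaging.snapshot("wrist")[:,:,::-1]; s=cv2.resize(imaging.snapshot("scene")[100:300,200:460,::-1],None,fx=1.5,fy=1.5)
cv2.imwrite("pics/p4.png",np.hstack([cv2.resize(w,(400,250)),s[:250]]))
E
```

```text
clock: 6.67
tcp_pos: [0.5885, -0.0813, 0.3302]
tcp_rot: [180.0, -0.0, -95.9]
ft_force: [-0.4, -0.4, 0.1]
grip_width: 0.698
finger_force: 0.0
```

View pics/p4.png

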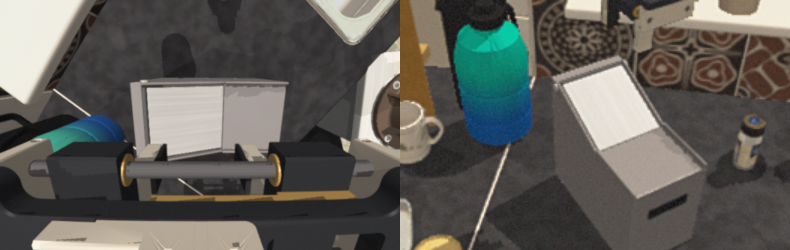

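The flap is shut down to the ledge edge, the ledge is empty, the robot is clear and the bystanders are in place.

```bash
python3 -c "
from workcell import manip;print(manip.finish_job())"
```

```text
the job is handed in; nothing more can be done
None
```

I pushed the carton off the ledge into the caddy while the other finger held the flap open, then withdrew and handed the job in at about 6.7 s; the last pictures show the flap shut, an empty ledge and the spice jar in place, with the tin and tub never approached, but the hand-in returned no verdict.

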